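# Push the utensil rod home in its bored block

## Robot

A 7-joint arm with a two-finger parallel gripper is mounted at the origin on the work surface. World frame = base frame: x ahead of the robot, y to its left, z up, the work surface at z = 0. Lengths are in m, angles in degrees, forces in N, time in s.
With the tool pointing down it reaches from about 0.425 to 0.875 m from the base axis. Payload 4.7 kg.
Tool frame: the origin (TCP) lies on the mounting face of the last link; the fingertips stand tcp_to_tips ahead of it and the grasp point (between the pads) lies 164 mm ahead of it (tcp_to_tips is the distance from the TCP to the fingertips, in m); z points along the fingers, y is the line along which they close (so a half turn about z gives the same grasp; the last joint's range is limited). The gripper opens to 87 mm and grips with 3 to 60 N. Pads are 19 mm wide; open, the fingers measure 117 mm over their backs; the gripper's body (75 mm by 190 mm) begins 51 mm behind the grasp point.
Start: joints at [-70.64, 18.392, -4.016, 83.108, 1.295, 78.541, -3.26], TCP at [0.207, 0.616, 0.405] pointing down, gripper open.
Joint ranges: [-163.93, 163.93], [-17.29, 119.83], [-79.2, 71.16], [3.27, 140.29], [-89.18, 269.18], [5.43, 117.66], [-154.24, 154.24]. Speed limits (degrees/s): [147.25, 147.25, 180, 180, 180, 180, 180].

## Interface

Orientations are given as [roll, pitch, yaw] about the fixed x, y, z axes, in that order (R = Rz(yaw) Ry(pitch) Rx(roll)).
In Python, from cell import get_obs, read_camera, sign_off, tcp_to_tips gives the robot as it stands.
- The arm moves only by the tool drive_tool, never from a script. Its argument "rows" is one flat list of numbers, 7 for each row, row after row: the shift along the tool's x, y, z in m, then the turn, a rotation vector about the tool's x, y, z in rad, then the gripper command: -1 is shut, 1 is fully open, values between are in proportion. In form: [tx, ty, tz, rx, ry, rz, fingers, tx, ty, tz, rx, ry, rz, fingers, ...]. A call has 1 to 5 rows; each row shifts and turns the commanded pose from where the row before left it, along the tool's axes as they then stand; what a row does not reach is not made up. A row lasts 1/8 s, in which the tool goes at most 62.5 mm and 10.7 degrees, less where a joint would pass 70% of its speed; a pose out of reach is approached as far as the arm can. A call is refused whole if a number of a shift passes 0.0625 or a number of a turn 0.188, either way. A call with a gripper value outside its range is refused whole. The fingers move at their own pace and stop on an object; "grip_force" is the grip in N (left out, the last holds). Time passes only in rows, so rows that do not move let the fingers close. It gives the time, the measured TCP pose, the force, the opening and the grip force at its end, in the units of the state.
- get_obs(): the state, without advancing time (a new reading comes with each control period).
- read_camera(name): name is "side" or "top" or "wrist"; returns a dict with "color" (384x512x3 uint8, blue, green, red), "fov_y" (degrees; the focal length in pixels is half the picture's height over the tangent of half this angle, whatever the lens; pixels are square), "cx", "cy" (the principal point, pixels), "k1" (the pictures are not rectified: a ray, as slopes to the right and down, at radius r is drawn at 1 + k1 r^2 times it, then the intrinsics apply), "cam_to_world" (4x4, takes a point from camera to world coordinates); the wrist camera has in their place "mount" (4x4, takes a point from camera to tool coordinates, whose origin is the TCP and whose axes are the flange's). Camera axes: x right, y up, looking along -z (the intrinsics and any distortion apply to the point x, -y, -z); pixel columns grow to the right and rows downward; lengths in m; the calibration is good to about 2 mm. A picture is of the moment at which its call begins: read the wrist's pose just before it. There is no depth.
- sign_off(): hands the job in; it is judged then, once.
The state is a dict: "time_s": time; "qpos": joint angles; "joint_velocities": joint speeds; "effort": joint torques, N m; "tool_pos": TCP position; "tool_rot": TCP orientation; "force": force on the tool from outside, world axes, zero at the start; "wrist_torque": the same for the moment, N m; "grip_width": finger opening in m; "grasp_force": force on a finger pad.
Only numpy, scipy, OpenCV 4.12 (cv2) and the standard library are available. Lean on these libraries where they do the work, as an engineer would, in place of code of your own. Each camera call takes 0.05 s, during which the arm holds its last target. There are 200 camera calls.

## Task

Refit the steel utensil rod: pick it up from its rest by the front half (the half with the tapered tip), feed the tip into the bore of the pine block about half way, let go, take a fresh grip behind the rod's middle and push it home. The cork plug inside gives stiffly; keep pushing until you feel it come up solid, press it there firmly for a moment but never ram or force the rod, then let go and leave it sitting in the bore. Leave the paella pan, the salt jar and the wooden paddle alone.

Things in the scene. Friction and masses are not known exactly. Their poses are not given: they have to be found in the camera images.
- rod: Plain round stainless rod, 16 mm diameter, 278 mm long overall, about 110 to 220 g. Origin on its axis; +x points along it to the tapered tip 130 mm away (the last 8 mm narrow to 10 mm diameter). A ball knob, 26 mm, centred 135 mm from the origin at -x, ends the rear. Starts level in the rest; its roll about x means nothing.
- rod_tip (a point): Centre of the flat end of the rod's tapered tip; axes as rod.
- rest: Fixed dark wood rest: base 200 x 70 x 12 mm and two V saddles 75 mm either side of its middle, each 14 mm along the rod, 50 mm across, 53 mm high. Origin at the middle of its underside on the counter; x runs along the rod, whose axis lies 50 mm above the counter, tip towards +x. The room between the saddles is free for fingers.
- block: Fixed pine block: 195 mm long plus a 12 mm steel plate at the far end, 70 mm wide, top 115 mm above the counter; its foot is 215 mm long, 110 mm wide, 45 mm high. Origin on the counter under the bore's mouth; x runs level into the bore. Let go half way in, the rod droops about 2 degrees and binds if pushed so: level it first. Over 45 N between rod and block is forcing.
- mouth (a point): Centre of the bore's mouth on the block's end face, 80 mm above the counter; x points into the level bore, 18 mm across, 3 mm chamfer. Fully home the tip is 115 to 155 mm inside; only feel tells where. Half way: 45 to 100 mm will do. A hand needs some 20 mm between grip point and this face: gripped 110 mm behind the tip, the rod goes in about 80 mm.
- plug: Cork plug hidden in the bore, 15.6 mm diameter. Origin at the centre of the face the tip meets, x into the bore. That face starts 55 to 120 mm inside the mouth. It drags with about 6 N while pushed, stays where left and stops dead at the bore's end: a steady 10 N or more on it means the end is reached. Over 30 N is ramming.
- pan: Bystander: small steel paella pan, 180 mm across, 38 mm high, two loop handles; origin under its middle.
- salt: Bystander: glass salt jar with steel cap, 64 mm across, 70 mm high; origin under its middle.
- paddle: Bystander: wooden stirring paddle about 280 mm long lying flat on the counter.
There are look-alikes about, which are no part of the job. There is more than one size of the block; the one meant has the size given above.

How it is judged (in metres and radians):
On the way, in this order (a step that is already met when the one before it is completed fails the run):
1. the rod, held by its front half, is at least 20 mm into the bore (x of rod_tip in the frame of mouth above 0.02 m and contact force between the fingers and rod above 2 N and x of the grasp point in the frame of rod above 0 m), for 0.1 s.
2. the rod is let go with its tip 45 to 100 mm inside the mouth (x of rod_tip in the frame of mouth between 0.045 and 0.1 m and contact force between the fingers and rod below 0.2 N), for 0.2 s.
3. the rod is gripped afresh behind its middle (x of rod_tip in the frame of mouth between 0.04 and 0.108 m and contact force between the fingers and rod above 2 N and x of the grasp point in the frame of rod below -0.005 m), for 0.1 s.
4. the gripped rod presses the plug on the bore's end with 10 N or more (x of rod_tip in the frame of mouth above 0.11 m and contact force between the fingers and rod above 2 N and contact force between rod and plug above 10 N), for 0.05 s.
At the end, for the whole second after the job is handed in: The rod sits in the bore, let go and at rest (under 10 mm/s), its tip more than 110 mm inside the mouth and within 3 mm of the plug that was pressed to the bore's end, its axis within 0.05 rad of the bore's; pan, salt jar and paddle within 15 mm of where they began (x of rod_tip in the frame of mouth above 0.11 m and x of rod_tip in the frame of plug above -0.003 m and angle between the x axis of rod and the x axis of mouth, either way round below 0.05 rad and contact force between the fingers and rod below 0.2 N and linear speed of rod below 0.01 m/s and not (distance of pan from where it was at the start of the episode above 0.015 m) and not (distance of salt from where it was at the start of the episode above 0.015 m) and not (distance of paddle from where it was at the start of the episode above 0.015 m)); the robot touches nothing.
It fails at once if the plug is rammed: more than 30 N between rod and plug (contact force between rod and plug above 30 N).
It fails at once if the rod is forced: more than 45 N between rod and block (contact force between rod and block above 45 N).
It fails at once if the pan, the salt jar or the paddle is moved by more than 15 mm (distance of any of pan, salt, paddle from where it was at the start of the episode above 0.015 m).
It also fails if it takes over 64 s, if anything falls off the work surface, if the arm or the gripper's body presses on something with over 40 N, if the wrist force passes 120 N, or if a joint passes its speed limit or range.

## Working session

There is one attempt and no reset: what is moved stays moved. The work goes in short steps, Python scripts to look and compute and a tool call to move; the robot and the scene stay as the last step left them, time stands still between calls to the robot, and variables do not carry over. Pictures are saved under pics/ and viewed, at most 10 in all, crops included, and the job is handed in when it is done.

Besides the shell and the picture viewer there is one more tool, called after ">>>" by a JSON object that holds its "api" and its "payload". drive_tool: Moves the arm, as the interface text tells. Its arguments: {"type":"object","properties":{"rows":{"type":"array","items":{"type":"number"}},"grip_force":{"type":"number"}},"required":["rows"]}

```bash
mkdir -p pics; ls; cat > h.py <<'E'
import numpy as np, cv2, json
from cell import get_obs, read_camera, sign_off, tcp_to_tips
from scipy.spatial.transform import Rotation as R
def shot(n,f):
    o=get_obs(); c=read_camera(n); cv2.imwrite(f'pics/{f}.png',c['color'])
    if 'mount' in c:
        T=np.eye(4);T[:3,:3]=R.from_euler('xyz',o['tool_rot'],degrees=True).as_matrix();T[:3,3]=o['tool_pos']
        c['cam_to_world']=T@np.array(c['mount'])
    np.savez(f'{f}.npz',**{k:np.array(v) for k,v in c.items()}); return c
def load(f):
    return dict(np.load(f'{f}.npz'))
def K(c):
    f=c['color'].shape[0]/2/np.tan(np.radians(c['fov_y'])/2)
    return np.array([[f,0,c['cx']],[0,f,c['cy']],[0,0,1.]]),np.array([c['k1'],0,0,0.])
def ray(c,uv):
    k,d=K(c); p=cv2.undistortPoints(np.array(uv,float).reshape(-1,1,2),k,d).reshape(-1,2)
    v=np.c_[p[:,0],-p[:,1],-np.ones(len(p))]; M=np.array(c['cam_to_world'])
    return M[:3,3],v@M[:3,:3].T
def onz(c,uv,z):
    o,v=ray(c,uv); return o+v*((z-o[2])/v[:,2])[:,None]
def proj(c,P):
    M=np.array(c['cam_to_world']); q=(np.atleast_2d(P)-M[:3,3])@M[:3,:3]; k,d=K(c)
    return cv2.projectPoints(q*[1,-1,-1],np.zeros(3),np.zeros(3),k,d)[0].reshape(-1,2)
E
python3 - <<'E'
from h import *
print(get_obs(),tcp_to_tips)
for n in ('top','side'):
    c=shot(n,n+'0'); print(n,c['fov_y'],c['k1'],np.round(c['cam_to_world'],3).tolist())
E
```

```text
pics
{'time_s': 0.0, 'qpos': array([-70.63921608,  18.43993723,  -4.01734955,  83.17607983,
         1.29502016,  78.54064816,  -3.2598216 ]), 'joint_velocities': array([-0.00184268, -0.02954512,  0.03127512, -0.04446857, -0.06790549,
       -0.04057385,  0.0328635 ]), 'effort': array([-1.22933570e-04, -4.91300440e+01, -4.03965265e-01, -3.12520838e+01,
       -6.39312551e-02,  4.39739751e-02,  2.06351515e-04]), 'tool_pos': array([0.20676456, 0.61601579, 0.40364115]), 'tool_rot': array([-1.79888589e+02,  5.24897434e-03,  1.61450905e+02]), 'force': array([0.49067969, 0.11138379, 0.2012547 ]), 'wrist_torque': array([ 0.03004768,  0.05182028, -0.00912327]), 'grasp_force': 0.0, 'grip_width': 0.087161909558225} 0.1822
top 47.363274458547394 -0.1499071360776727 [[0.015, 0.987, -0.162, 0.373], [-1.0, 0.013, -0.011, -0.018], [-0.009, 0.162, 0.987, 1.289], [0.0, 0.0, 0.0, 1.0]]
side 49.41314507367269 0.013219471256752508 [[0.738, 0.526, -0.424, 0.152], [-0.675, 0.59, -0.443, -0.485], [0.017, 0.613, 0.79, 0.864], [0.0, 0.0, 0.0, 1.0]]
```

View pics/top0.png

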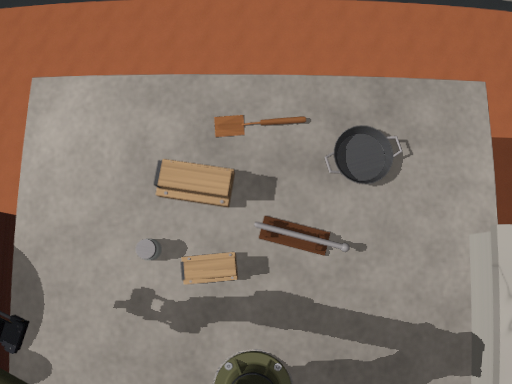

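View pics/side0.png

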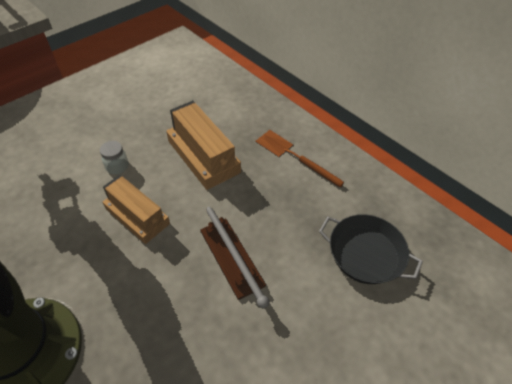

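The top view shows the rod with its tip at about (256,225) and knob at (345,247). The large block's mouth end is at about (231,185), and its body runs left to (157,175). The smaller look-alike block is at (209,268), the salt jar at (150,248), the pan at (363,153) and the paddle at (260,124). The side view agrees.

```bash
python3 - <<'E'
from h import *
c=load('top0');s=load('side0')
P=onz(c,[(256,225),(345,247)],.05);print('rod tip,knob top',P.round(3).tolist(), np.linalg.norm(P[0]-P[1]))
S=onz(s,[(211,210),(262,299)],.05);print('rod side',S.round(3).tolist())
B=onz(c,[(163,160),(233,166),(231,197),(158,188)],.115);print('blk top',B.round(3).tolist())
B=onz(s,[(172,108),(189,100),(237,153),(213,172)],.115);print('blk side',B.round(3).tolist())
w=shot('wrist','w0');print(w['fov_y'],w['k1'],np.round(w['mount'],3).tolist())
E
python3 - <<'E'
import cv2
a=cv2.imread('pics/top0.png')[140:260,140:360];b=cv2.imread('pics/side0.png')[90:210,155:255]
cv2.imwrite('pics/crop.png',cv2.vconcat([cv2.resize(a,(660,360),interpolation=2),cv2.copyMakeBorder(cv2.resize(b,(200,240),interpolation=2),0,0,0,460,0)]))
E
```

```text
rod tip,knob top [[0.47, -0.003, 0.05], [0.41, -0.255, 0.05]] 0.25925280826172237
rod side [[0.476, -0.008, 0.05], [0.414, -0.251, 0.05]]
blk top [[0.64, 0.257, 0.115], [0.625, 0.062, 0.115], [0.539, 0.065, 0.115], [0.561, 0.267, 0.115]]
blk side [[0.583, 0.281, 0.115], [0.636, 0.277, 0.115], [0.605, 0.044, 0.115], [0.523, 0.036, 0.115]]
67.97169857586562 -0.05284719053477569 [[0.0, 0.953, 0.302, 0.084], [1.0, -0.0, 0.0, 0.0], [0.0, 0.302, -0.953, 0.02], [0.0, 0.0, 0.0, 1.0]]
```

View pics/crop.png

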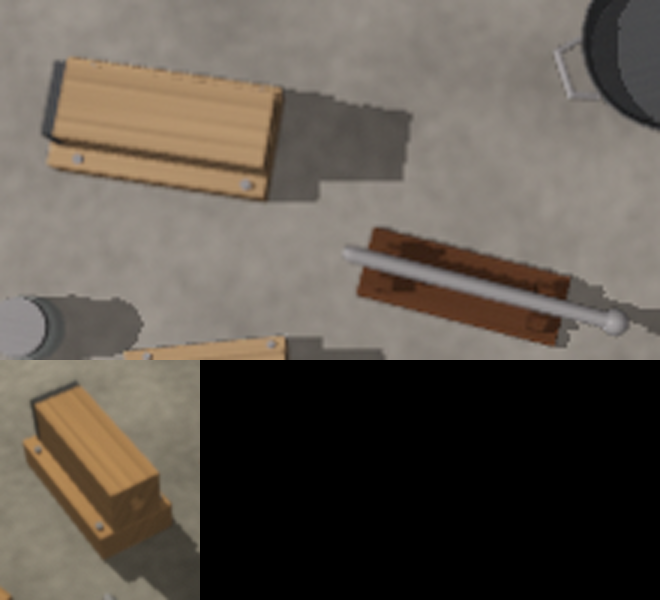

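The enlarged crop shows the block's pine top corners at top-view pixels (162.7,159), (234.3,169), (228,196) and (156.7,186). In the side view the bore hole is at about (223.5,161). The rod lies tip-left in the rest.

```bash
python3 - <<'E'
from h import *
c=load('top0');s=load('side0')
for nm,cam,px in (('top',c,[(162.7,159),(234.3,169),(228,196),(156.7,186)]),('side',s,[(192.5,104),(234,147.5),(211,157.5),(174,112.5)])):
    B=onz(cam,px,.115); d=(B[0]+B[3]-B[1]-B[2])[:2]; 
    print(nm,B.round(3).tolist(),'len',np.linalg.norm(d)/2,'yaw',np.degrees(np.arctan2(d[1],d[0])),'w',np.linalg.norm(B[1]-B[2]),'mouth',(B[1]+B[2])/2)
print(onz(s,[(223.5,161)],.08))
P=onz(c,[(140+345/3,140+252/3),(140+615/3,140+321/3)],.05);d=P[0]-P[1];print(P,np.linalg.norm(d),np.degrees(np.arctan2(d[1],d[0])))
E
```

```text
top [[0.643, 0.258, 0.115], [0.617, 0.058, 0.115], [0.542, 0.073, 0.115], [0.567, 0.271, 0.115]] len 0.20015988403151558 yaw 82.68629201950498 w 0.07650671166977936 mouth [0.57953575 0.06578929 0.115     ]
side [[0.633, 0.258, 0.115], [0.611, 0.063, 0.115], [0.548, 0.074, 0.115], [0.576, 0.263, 0.115]] len 0.19386405333391396 yaw 82.58903411115077 w 0.064368466333466 mouth [0.57961945 0.06838007 0.115     ]
[[0.58244699 0.07037457 0.08      ]]
[[ 4.72372847e-01  3.01360913e-06  5.00000000e-02]
 [ 4.10235535e-01 -2.55242597e-01  5.00000000e-02]] 0.26270014704082856 76.31798191836188
```

```bash
cat >> h.py <<'E'
def plan(pos,rpy,n,g=1,start=None):
    """n equal rows from measured pose to tcp pose"""
    o=get_obs(); p0=np.array(o['tool_pos']);r0=R.from_euler('xyz',o['tool_rot'],degrees=True)
    if start is not None: p0,r0=np.array(start[0]),R.from_euler('xyz',start[1],degrees=True)
    r1=R.from_euler('xyz',rpy,degrees=True); dv=(r0.inv()*r1).as_rotvec()/n; dp=(np.array(pos)-p0)/n
    r=r0
    for i in range(n):
        t=r.inv().apply(dp); r=r*R.from_rotvec(dv); print(', '.join(f'{v:.4f}' for v in [*t,*dv]),',',g)
def st():
    o=get_obs()
    for k in ('time_s','tool_pos','tool_rot','force','wrist_torque','grip_width','grasp_force'): print(k,np.round(o[k],4))
E
python3 -c "
from h import *
plan([.55,.03,.40],[180,0,82.6],12)"
```

```text
-0.0427, -0.0372, 0.0004, -0.0001, 0.0001, 0.1147 , 1
-0.0466, -0.0321, 0.0004, -0.0001, 0.0001, 0.1147 , 1
-0.0500, -0.0265, 0.0004, -0.0001, 0.0001, 0.1147 , 1
-0.0527, -0.0206, 0.0004, -0.0001, 0.0001, 0.1147 , 1
-0.0547, -0.0145, 0.0004, -0.0001, 0.0001, 0.1147 , 1
-0.0560, -0.0081, 0.0004, -0.0001, 0.0001, 0.1147 , 1
-0.0566, -0.0017, 0.0003, -0.0001, 0.0001, 0.1147 , 1
-0.0564, 0.0048, 0.0003, -0.0001, 0.0001, 0.1147 , 1
-0.0555, 0.0113, 0.0003, -0.0001, 0.0001, 0.1147 , 1
-0.0538, 0.0175, 0.0003, -0.0001, 0.0001, 0.1147 , 1
-0.0515, 0.0236, 0.0003, -0.0001, 0.0001, 0.1147 , 1
-0.0484, 0.0293, 0.0003, -0.0001, 0.0001, 0.1147 , 1
```

>>> {"api": "drive_tool", "payload": {"rows": [-0.043,-0.037,0,0,0,0.115,1,-0.047,-0.032,0,0,0,0.115,1,-0.05,-0.0265,0,0,0,0.115,1,-0.0525,-0.0205,0,0,0,0.115,1,-0.055,-0.0145,0,0,0,0.115,1]}}

```text
time_s: 0.78
tool_pos: [0.3512, 0.3701, 0.4046]
tool_rot: [180.0, -0.0, 128.3]
force: [0.9, 0.2, 0.2]
grip_width: 0.0869
grasp_force: 0.0
```

>>> {"api": "drive_tool", "payload": {"rows": [-0.056,-0.008,0,0,0,0.115,1,-0.0565,-0.0015,0,0,0,0.115,1,-0.0565,0.005,0,0,0,0.115,1,-0.0555,0.0115,0,0,0,0.115,1,-0.054,0.0175,0,0,0,0.115,1]}}

```text
time_s: 1.4
tool_pos: [0.4941, 0.1258, 0.4047]
tool_rot: [180.0, -0.0, 95.4]
force: [0.8, 1.2, -0.1]
grip_width: 0.0872
grasp_force: 0.0
```

>>> {"api": "drive_tool", "payload": {"rows": [-0.0515,0.0235,0,0,0,0.115,1,-0.0485,0.0295,0,0,0,0.115,1,0,0,0,0,0,0,1,0,0,0,0,0,0,1]}}

```text
time_s: 1.9
tool_pos: [0.5504, 0.03, 0.4043]
tool_rot: [-179.9, -0.0, 82.4]
force: [-0.4, 0.2, -0.4]
grip_width: 0.087
grasp_force: 0.0
```

```bash
python3 -c "
from h import *
st();shot('wrist','w1')"
```

```text
time_s 1.9
tool_pos [0.5504 0.03   0.4043]
tool_rot [-1.799363e+02 -2.100000e-02  8.240710e+01]
force [-0.3866  0.1609 -0.3502]
wrist_torque [-0.059   0.0835 -0.0978]
grip_width 0.087
grasp_force 0.0
```

View pics/w1.png

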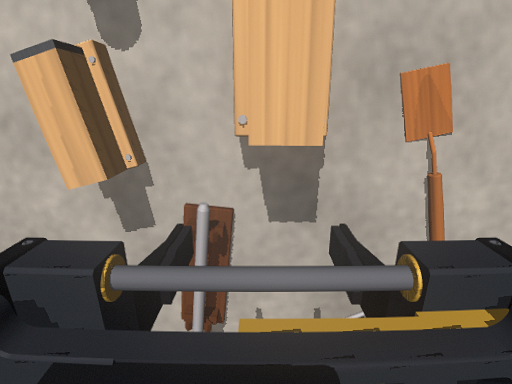

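The wrist view shows the block's end edge at row ~145, columns 249–324, with its top running upward. The rod tip is at about (203,206), seen end-up in its rest. I'll take the edges next.

```bash
python3 - <<'E'
from h import *
c=load('w1');g=cv2.cvtColor(c['color'],6).astype(int);hsv=cv2.cvtColor(c['color'],40)
for v in (5,60,100,140):
    d=np.diff(cv2.GaussianBlur(g.astype(np.float32),(3,3),0)[v,225:345]); i=np.argsort(-abs(d))[:10]; print(v,sorted((int(k)+225,int(d[k])) for k in i))
print(g[136:156,290], g[136:156,260])
m=((hsv[...,1]<45)&(g>105)).astype(int)
for v in (206,210,215,225,235,245): print(v,[int(x) for x in g[v,188:220]])
E
```

```text
5 [(230, -8), (231, -11), (232, 9), (233, 17), (264, -7), (265, -7), (310, -8), (332, -14), (333, -12), (335, 9)]
60 [(231, -9), (232, -6), (233, 11), (234, 15), (235, 6), (264, -7), (308, -6), (329, -17), (330, -16), (332, 10)]
100 [(232, -12), (234, 15), (235, 13), (264, -7), (306, -6), (326, -9), (327, -19), (328, -6), (329, 12), (330, 6)]
140 [(238, -23), (239, -24), (247, 23), (248, 25), (249, 11), (321, -18), (322, -38), (323, -12), (324, 23), (325, 19)]
[177 178 177 177 177 176 176 178 180 163  95  99 100 103 101 103 103 103
 104 105] [177 177 178 179 178 178 178 180 175 146 101 104 105 104 104 103 101 102
 103 102]
206 [89, 87, 87, 83, 80, 79, 78, 78, 77, 78, 124, 170, 184, 191, 197, 193, 183, 166, 145, 119, 82, 64, 64, 65, 73, 80, 90, 97, 109, 118, 115, 128]
210 [80, 81, 79, 79, 77, 75, 74, 76, 82, 125, 167, 181, 193, 199, 199, 188, 176, 163, 149, 136, 112, 83, 71, 76, 76, 77, 77, 80, 80, 81, 79, 80]
215 [80, 78, 79, 79, 77, 77, 76, 74, 93, 136, 160, 165, 167, 170, 166, 158, 149, 138, 128, 113, 90, 75, 72, 78, 76, 78, 79, 79, 81, 80, 78, 78]
225 [68, 66, 64, 69, 75, 75, 72, 68, 103, 155, 161, 164, 167, 169, 165, 155, 144, 134, 119, 100, 75, 55, 49, 50, 50, 51, 50, 54, 60, 66, 70, 71]
235 [40, 41, 40, 40, 50, 63, 59, 79, 128, 160, 165, 166, 169, 165, 159, 149, 137, 124, 110, 84, 68, 67, 73, 74, 71, 64, 62, 60, 63, 62, 56, 53]
245 [37, 36, 37, 37, 42, 59, 70, 98, 151, 161, 163, 166, 169, 161, 155, 142, 131, 117, 96, 71, 54, 51, 54, 53, 55, 56, 55, 54, 55, 53, 54, 55]
```

```bash
python3 - <<'E'
from h import *
c=load('w1')
r=onz(c,[(333,5),(330,60),(327,100),(322.3,140),(323,145),(248,145)],.115)
print(r.round(4).tolist(), np.linalg.norm(r[-1]-r[-2]))
for a,b in ((0,3),(1,3),(0,2)):
  d=r[a]-r[b];print(np.degrees(np.arctan2(d[1],d[0])))
d=r[-2]-r[-1];print('end edge yaw',np.degrees(np.arctan2(d[1],d[0]))+90,'mid',(r[-1]+r[-2])/2)
f=onz(c,[(232,5),(233.7,60),(234.3,100)],.045);d=f[0]-f[2];print('foot',f.round(4).tolist(),np.degrees(np.arctan2(d[1],d[0])))
p=onz(c,[(203,206),(202.5,215),(202,225),(201,245)],.05);d=p[0]-p[3];print('rod',p.round(4).tolist(),np.degrees(np.arctan2(d[1],d[0])))
E
```

```text
[[0.6308, 0.1836, 0.115], [0.625, 0.1404, 0.115], [0.6199, 0.1069, 0.115], [0.613, 0.0712, 0.115], [0.6133, 0.0664, 0.115], [0.5429, 0.0757, 0.115]] 0.07101836311777246
81.01645634015237
80.17505597490323
81.94019794314984
end edge yaw 82.51147209713208 mid [0.57811758 0.0710597  0.115     ]
foot [[0.5429, 0.2154, 0.045], [0.5363, 0.1611, 0.045], [0.5303, 0.1189, 0.045]] 82.53278577945228
rod [[0.4716, -0.0015, 0.05], [0.4686, -0.0134, 0.05], [0.4652, -0.0269, 0.05], [0.4582, -0.055, 0.05]] 76.01681947141434
```

```bash
python3 - <<'E'
from h import *
c=load('top0')
e=onz(c,[(262.3,227.7),(327.3,243.3)],.012);m=e.mean(0);u=np.array([.2402,.9707,0]);print(e,m,'rest mid in rod x',(m-[.4406,-.127,0])@u, (m-[.4406,-.127,0])@[-.9707,.2402,0])
plan([.4454,-.1075,.30],[180,0,76.1],4)
E
```

```text
[[ 0.46492212 -0.02088091  0.012     ]
 [ 0.42173695 -0.21063344  0.012     ]] [ 0.44332953 -0.11575718  0.012     ] rest mid in rod x 0.011569043230027722 5.096695932583351e-05
-0.0377, -0.0215, 0.0261, -0.0003, -0.0001, 0.0279 , 1
-0.0383, -0.0204, 0.0261, -0.0003, -0.0001, 0.0279 , 1
-0.0388, -0.0193, 0.0261, -0.0003, -0.0001, 0.0279 , 1
-0.0394, -0.0182, 0.0261, -0.0003, -0.0001, 0.0279 , 1
```

>>> {"api": "drive_tool", "payload": {"rows": [-0.038,-0.0215,0.026,0,0,0.028,1,-0.0385,-0.0205,0.026,0,0,0.028,1,-0.039,-0.0195,0.026,0,0,0.028,1,-0.0395,-0.018,0.026,0,0,0.028,1,0,0,0,0,0,0,1]}}

```text
time_s: 2.58
tool_pos: [0.4426, -0.1102, 0.2989]
tool_rot: [-179.8, -0.0, 75.9]
force: [0.5, 0.2, -0.1]
grip_width: 0.0871
grasp_force: 0.0
```

```bash
python3 - <<'E'
from h import *
st();shot('wrist','w2')
plan([.4454,-.1075,.214],[180,0,76.1],3)
E
```

```text
time_s 2.575
tool_pos [ 0.4426 -0.1102  0.2989]
tool_rot [-1.797536e+02 -1.900000e-02  7.585630e+01]
force [ 0.4799  0.2108 -0.1158]
wrist_torque [-0.1005  0.0446 -0.0094]
grip_width 0.0871
grasp_force 0.0
0.0004, 0.0003, 0.0287, -0.0004, -0.0004, -0.0006 , 1
0.0005, 0.0002, 0.0287, -0.0004, -0.0004, -0.0006 , 1
0.0005, 0.0002, 0.0287, -0.0004, -0.0004, -0.0006 , 1
```

View pics/w2.png

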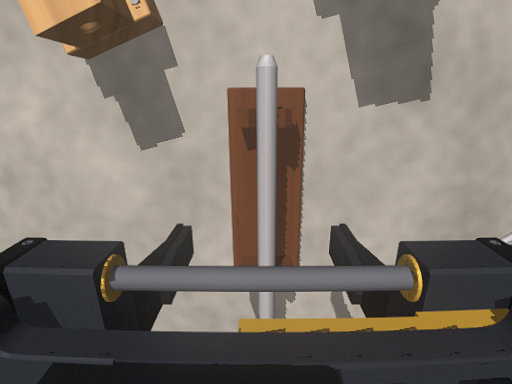

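The rod runs vertically at column ~266, with its tip at (266,57), and sits nearly centred between the fingers. Its yaw matches, so I'm refining and descending.

```bash
python3 - <<'E'
from h import *
c=load('w2');g=cv2.GaussianBlur(cv2.cvtColor(c['color'],6).astype(np.float32),(3,3),0)
mid=[]
for v in (100,140,180,220,250):
    d=np.diff(g[v,248:288]); mid.append(((np.argmax(d)+np.argmin(d[:])+1)/2+248,v)); print(v,np.argmax(d)+248.5,np.argmin(d)+248.5)
p=onz(c,[(266.3,56)]+mid,.05);print(p.round(4).tolist())
d=p[1]-p[-1];print(np.degrees(np.arctan2(d[1],d[0])))
E
```

```text
100 256.5 275.5
140 256.5 275.5
180 257.5 275.5
220 257.5 274.5
250 257.5 274.5
[[0.4729, 0.0022, 0.05], [0.4651, -0.0283, 0.05], [0.4578, -0.0582, 0.05], [0.4502, -0.0904, 0.05], [0.4412, -0.1254, 0.05], [0.4342, -0.154, 0.05]]
76.17277686529654
```

>>> {"api": "drive_tool", "payload": {"rows": [0.0063,0.0027,0.025,0,0,-0.004,1,0,0,0.03,0,0,0,1,0,0,0.03,0,0,0,1,0,0,0,0,0,0,-1,0,0,0,0,0,0,-1], "grip_force": 25}}

```text
time_s: 3.25
tool_pos: [0.4507, -0.103, 0.217]
tool_rot: [179.9, -0.0, 76.3]
force: [0.2, -0.5, 1.1]
grip_width: 0.0742
grasp_force: 0.0
```

>>> {"api": "drive_tool", "payload": {"rows": [0,0,0,0,0,0,-1,0,0,0,0,0,0,-1,0,0,0,0,0,0,-1]}}

```text
time_s: 3.62
tool_pos: [0.4497, -0.1039, 0.2162]
tool_rot: [179.9, -0.0, 76.2]
force: [-0.2, 0.8, -0.8]
grip_width: 0.0452
grasp_force: 0.0
```

>>> {"api": "drive_tool", "payload": {"rows": [0,-0.003,0.002,0,0,0,-1,0,0,0,0,0,0,-1,0,0,0,0,0,0,-1,0,0,0,0,0,0,-1,0,0,0,0,0,0,-1]}}

```text
time_s: 4.25
tool_pos: [0.4472, -0.1033, 0.2141]
tool_rot: [179.9, -0.0, 76.2]
force: [2.9, -1.3, -0.0]
grip_width: 0.0151
grasp_force: 25.0
```

>>> {"api": "drive_tool", "payload": {"rows": [0,0,0,0,0,0,-1,0,0,0,0,0,0,-1,0,0,0,0,0,0,-1]}}

```text
time_s: 4.62
tool_pos: [0.4472, -0.1033, 0.2141]
tool_rot: [179.9, -0.0, 76.2]
force: [5.3, -1.3, 0.2]
grip_width: 0.0148
grasp_force: 25.0
```

>>> {"api": "drive_tool", "payload": {"rows": [0,0,-0.01,0,0,0,-1,0,0,-0.02,0,0,0,-1,0,0,0,0,0,0,-1]}}

```text
time_s: 5.0
tool_pos: [0.4463, -0.1031, 0.2444]
tool_rot: [-180.0, -0.1, 76.2]
force: [0.1, 0.0, -2.7]
grip_width: 0.0153
grasp_force: 25.0
```

```bash
python3 - <<'E'
from h import *
st(); plan([.5614,-.0638,.244],[180,0,82.5],4,-1)
E
```

```text
time_s 5.0
tool_pos [ 0.4463 -0.1031  0.2444]
tool_rot [-1.799852e+02 -6.600000e-02  7.619720e+01]
force [ 0.0531  0.0344 -2.6855]
wrist_torque [-0.0157  0.0161 -0.0382]
grip_width 0.0153
grasp_force 24.9996
0.0164, 0.0256, 0.0001, -0.0000, -0.0003, -0.0275 , -1
0.0157, 0.0261, 0.0001, -0.0000, -0.0003, -0.0275 , -1
0.0150, 0.0265, 0.0001, -0.0000, -0.0003, -0.0275 , -1
0.0142, 0.0269, 0.0001, -0.0000, -0.0003, -0.0275 , -1
```

>>> {"api": "drive_tool", "payload": {"rows": [0.0164,0.0256,0,0,0,-0.0275,-1,0.0157,0.0261,0,0,0,-0.0275,-1,0.015,0.0265,0,0,0,-0.0275,-1,0.0142,0.027,0,0,0,-0.0275,-1,0,0,0,0,0,0,-1]}}

```text
time_s: 5.62
tool_pos: [0.5627, -0.0623, 0.2424]
tool_rot: [-179.9, 0.0, 82.6]
force: [-1.0, -0.5, -2.5]
grip_width: 0.015
grasp_force: 25.0
```

>>> {"api": "drive_tool", "payload": {"rows": [0,0,0,0,0,0,-1,0,0,0,0,0,0,-1,0,0,0,0,0,0,-1]}}

```text
time_s: 6.0
tool_pos: [0.5613, -0.0643, 0.2438]
tool_rot: [-180.0, -0.0, 82.5]
force: [-0.4, 0.2, -1.4]
grip_width: 0.0152
grasp_force: 25.0
```

```bash
python3 - <<'E'
from h import *
st();c=shot('wrist','w3');shot('side','s3')
s=load('s3')['color'][80:260,130:330]
cv2.imwrite('pics/v3.png',cv2.hconcat([c['color'][:,150:420],cv2.resize(s,(427,384),interpolation=2)]))
E
```

```text
time_s 6.0
tool_pos [ 0.5613 -0.0643  0.2438]
tool_rot [-1.799773e+02 -2.500000e-02  8.245060e+01]
force [-0.3698  0.1822 -1.4329]
wrist_torque [ 0.0108  0.0587 -0.0239]
grip_width 0.0152
grasp_force 24.9997
```

View pics/v3.png

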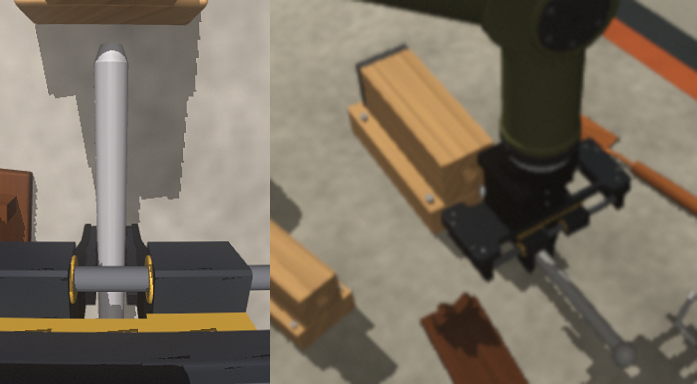

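The rod is held straight at column ~261, tip at (261,48) in the wrist image. The block's foot end edge is near row 20, columns ~172–355. I'll measure the lateral offset and pitch.

```bash
python3 - <<'E'
from h import *
c=load('w3');print(c['cx'],c['cy']);g=cv2.GaussianBlur(cv2.cvtColor(c['color'],6).astype(np.float32),(3,3),0)
for v in (2,6,10,14,18,22,26):
    d=np.diff(g[v,150:380]);i=np.argsort(-abs(d))[:8];print(v,sorted((int(k)+150.5,int(d[k])) for k in i))
for u in (190,220,300,330):
    d=np.diff(g[:40,u]);i=np.argsort(-abs(d))[:5];print('col',u,sorted((int(k)+.5,int(d[k])) for k in i))
mid=[]
for v in (70,100,140,180,220):
    d=np.diff(g[v,235:290]);a,b=np.argmax(d)+235.5,np.argmin(d)+235.5; mid.append(((a+b)/2,v));print(v,a,b)
P=onz(c,mid+[(261,46)],.08);print(P.round(4).tolist());d=P[0]-P[4];print(np.degrees(np.arctan2(d[1],d[0])))
print(proj(c,[[.579,.07,.115],[.579-.0347,.07+.0046,.115],[.579+.0347,.07-.0046,.115],[.579-.0545,.07+.0072,.045],[.579+.0545,.07-.0072,.045],[.579,.07,.08]]))
E
```

```text
260.8963916330624 191.10403400727864
2 [(163.5, -23), (164.5, -27), (195.5, -15), (196.5, -15), (348.5, 14), (349.5, 18), (357.5, 20), (358.5, 11)]
6 [(165.5, -20), (166.5, -35), (167.5, -32), (168.5, -14), (353.5, 7), (354.5, 25), (355.5, 33), (356.5, 18)]
10 [(168.5, -9), (169.5, -28), (170.5, -38), (171.5, -26), (350.5, 22), (351.5, 31), (352.5, 25), (353.5, 10)]
14 [(173.5, -26), (174.5, -38), (175.5, -26), (347.5, 10), (348.5, 8), (349.5, 21), (350.5, 33), (351.5, 14)]
18 [(177.5, -25), (178.5, -35), (179.5, -26), (180.5, -9), (343.5, 10), (349.5, 16), (350.5, 35), (351.5, 16)]
22 [(181.5, -23), (182.5, -31), (183.5, -23), (184.5, -10), (339.5, 11), (347.5, 10), (348.5, 24), (349.5, 14)]
26 [(183.5, -13), (184.5, -33), (185.5, -21), (186.5, -1), (347.5, 12), (348.5, 31), (349.5, 19), (350.5, 2)]
col 190 [(0.5, -11), (1.5, -22), (2.5, -18), (23.5, 15), (24.5, 13)]
col 220 [(3.5, 3), (5.5, -2), (22.5, 8), (23.5, 19), (24.5, 13)]
col 300 [(4.5, 2), (12.5, -2), (23.5, 11), (24.5, 16), (25.5, 7)]
col 330 [(4.5, -5), (5.5, -6), (6.5, -5), (24.5, 17), (25.5, 12)]
70 244.5 275.5
100 243.5 275.5
140 245.5 274.5
180 246.5 242.5
220 288.5 245.5
[[0.5727, 0.0332, 0.08], [0.5706, 0.0197, 0.08], [0.5683, 0.0006, 0.08], [0.5575, -0.019, 0.08], [0.5664, -0.043, 0.08], [0.5745, 0.0435, 0.08]]
85.28260793192584
[[264.03334436 -61.63860334]
 [157.07388875 -59.58557692]
 [370.83453812 -59.28601774]
 [164.71884456   7.20645232]
 [360.69609661   7.24860833]
 [263.21823933 -19.13262588]]
```

>>> {"api": "drive_tool", "payload": {"rows": [0.01,0.0004,0,0,0,0,-1,0.008,0,0,0,0,0,-1,0.005,0,0,0,0,0,-1,0.005,0,0,0,0,0,-1,0.005,0,0,0,0,0,-1]}}

```text
time_s: 6.72
tool_pos: [0.5667, -0.031, 0.2438]
tool_rot: [180.0, 0.0, 82.5]
force: [-0.1, 0.8, -2.6]
grip_width: 0.0151
grasp_force: 25.0
```

>>> {"api": "drive_tool", "payload": {"rows": [0.005,0,0,0,0,0,-1,0.005,0,0,0,0,0,-1,0.005,0,0,0,0,0,-1,0,0,0,0,0,0,-1]}}

```text
time_s: 7.22
tool_pos: [0.5686, -0.0157, 0.2437]
tool_rot: [-180.0, -0.0, 82.5]
force: [0.2, 0.1, -2.3]
grip_width: 0.0152
grasp_force: 25.0
```

>>> {"api": "drive_tool", "payload": {"rows": [0.005,0,0,0,0,0,-1,0.005,0,0,0,0,0,-1,0.005,0,0,0,0,0,-1,0.005,0,0,0,0,0,-1,0.005,0,0,0,0,0,-1]}}

```text
time_s: 7.85
tool_pos: [0.5719, 0.0088, 0.2438]
tool_rot: [180.0, -0.0, 82.5]
force: [-0.2, 0.3, -1.8]
grip_width: 0.015
grasp_force: 25.0
```

>>> {"api": "drive_tool", "payload": {"rows": [0.005,0,0,0,0,0,-1,0.005,0,0,0,0,0,-1,0.005,0,0,0,0,0,-1,0.005,0,0,0,0,0,-1,0,0,0,0,0,0,-1]}}

```text
time_s: 8.48
tool_pos: [0.5746, 0.029, 0.2438]
tool_rot: [180.0, -0.0, 82.5]
force: [-0.9, 2.2, -2.2]
grip_width: 0.0151
grasp_force: 25.0
```

>>> {"api": "drive_tool", "payload": {"rows": [0,0,0,0,0,0,0.1,0,0,0,0,0,0,0.1,0,0,0,0,0,0,0.1,0,0,0,0,0,0,0.1,0,0,0,0,0,0,0.1]}}

```text
time_s: 9.1
tool_pos: [0.5745, 0.0281, 0.2438]
tool_rot: [180.0, -0.0, 82.5]
force: [-0.5, 0.6, -0.2]
grip_width: 0.0467
grasp_force: 0.0
```

>>> {"api": "drive_tool", "payload": {"rows": [0,0,0,0,0,0,0.1,-0.02,0,0,0,0,0,0.1,-0.025,0,0.002,0,0,0,0.1,-0.025,0,0.002,0,0,0,0.1,-0.01,0,0,0,0,0,0.1]}}

```text
time_s: 9.72
tool_pos: [0.5633, -0.0543, 0.2398]
tool_rot: [-180.0, 0.1, 82.3]
force: [0.5, -0.3, 0.6]
grip_width: 0.048
grasp_force: 0.0
```

>>> {"api": "drive_tool", "payload": {"rows": [0,0,0,0,0,0,0.1,0,0,0,0,0,0,0.1]}}

```text
time_s: 9.98
tool_pos: [0.5642, -0.0502, 0.2398]
tool_rot: [180.0, -0.0, 82.6]
force: [0.4, 0.6, -0.3]
grip_width: 0.0481
grasp_force: 0.0
```

```bash
python3 - <<'E'
from h import *
st();c=shot('wrist','w4');shot('side','s4')
s=load('s4')['color'][100:300,180:330]
cv2.imwrite('pics/v4.png',cv2.hconcat([c['color'][:,130:440],cv2.resize(s,(288,384),interpolation=2)]))
E
```

```text
time_s 9.975
tool_pos [ 0.5642 -0.0502  0.2398]
tool_rot [ 1.799932e+02 -4.220000e-02  8.256320e+01]
force [ 0.4164  0.6234 -0.3407]
wrist_torque [-0.092   0.0616 -0.0006]
grip_width 0.0481
grasp_force 0.0
```

View pics/v4.png

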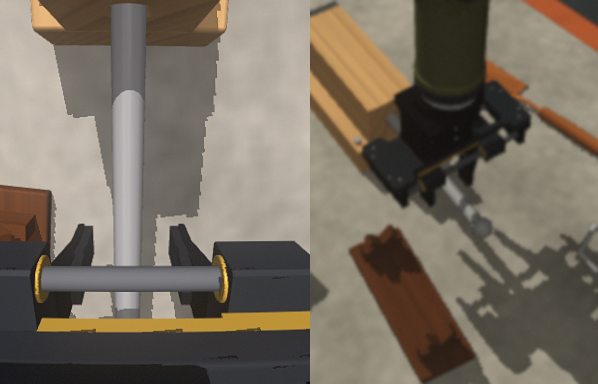

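The rod sits in the bore (column ~258 at the mouth), drooping slightly, with the open fingers straddling it and the rest clear. I'll tilt the tool to match the droop and regrip.

>>> {"api": "drive_tool", "payload": {"rows": [-0.0054,0,0,0,0.033,0,0.1,0,0,0,0,0,0,-1,0,0,0,0,0,0,-1,0,0,0,0,0,0,-1,0,0,0,0,0,0,-1], "grip_force": 20}}

```text
time_s: 10.7
tool_pos: [0.5633, -0.0562, 0.2397]
tool_rot: [-180.0, -1.9, 82.5]
force: [-1.3, 0.4, 1.0]
grip_width: 0.0157
grasp_force: 2.5
```

>>> {"api": "drive_tool", "payload": {"rows": [0,0,0,0,0,0,-1,0,0,0,0,0,0,-1,0,0,0,0,0,0,-1,0,0,0,0,0,0,-1,0,0,0,0,0,0,-1]}}

```text
time_s: 11.32
tool_pos: [0.5633, -0.0563, 0.2397]
tool_rot: [-180.0, -1.9, 82.5]
force: [-0.6, 1.5, 0.2]
grip_width: 0.0151
grasp_force: 20.0
```

>>> {"api": "drive_tool", "payload": {"rows": [0.0013,0,-0.001,0,-0.008,0,-1,0.0013,0,-0.001,0,-0.008,0,-1,0.0014,0,-0.001,0,-0.008,0,-1,0.0014,0,-0.001,0,-0.009,0,-1,0,0,0,0,0,0,-1], "grip_force": 40}}

```text
time_s: 11.95
tool_pos: [0.564, -0.0512, 0.2439]
tool_rot: [180.0, 0.0, 82.5]
force: [0.2, 0.6, -1.3]
grip_width: 0.0149
grasp_force: 40.0
```

>>> {"api": "drive_tool", "payload": {"rows": [0,0,0,0,0,0,-1,0,0,0,0,0,0,-1]}}

```text
time_s: 12.2
tool_pos: [0.564, -0.0513, 0.2439]
tool_rot: [180.0, -0.0, 82.5]
force: [-0.4, -0.3, -1.7]
grip_width: 0.0153
grasp_force: 40.0
```

```bash
python3 -c "
from h import *
st()"
```

```text
time_s 12.2
tool_pos [ 0.564  -0.0513  0.2439]
tool_rot [ 1.799985e+02 -9.300000e-03  8.248570e+01]
force [-0.3901 -0.3152 -1.7066]
wrist_torque [0.0054 0.1922 0.0292]
grip_width 0.0153
grasp_force 40.0007
```

>>> {"api": "drive_tool", "payload": {"rows": [0.003,0,0,0,0,0,-1,0.003,0,0,0,0,0,-1,0.003,0,0,0,0,0,-1,0.003,0,0,0,0,0,-1,0.003,0,0,0,0,0,-1]}}

```text
time_s: 12.82
tool_pos: [0.5655, -0.0392, 0.2438]
tool_rot: [-180.0, 0.3, 82.4]
force: [-1.3, -8.6, -0.1]
grip_width: 0.0149
grasp_force: 40.0
```

>>> {"api": "drive_tool", "payload": {"rows": [0.003,0,0,0,0,0,-1,0.003,0,0,0,0,0,-1,0.003,0,0,0,0,0,-1,0.003,0,0,0,0,0,-1,0.003,0,0,0,0,0,-1]}}

```text
time_s: 13.45
tool_pos: [0.5672, -0.0259, 0.244]
tool_rot: [-180.0, 0.4, 82.3]
force: [-3.4, -10.4, 2.0]
grip_width: 0.0149
grasp_force: 40.0
```

>>> {"api": "drive_tool", "payload": {"rows": [0.002,0,0,0,0.006,0,-1,0.003,0,0,0,0,0,-1,0.003,0,0,0,0,0,-1,0.003,0,0,0,0,0,-1]}}

```text
time_s: 13.95
tool_pos: [0.5685, -0.0162, 0.2442]
tool_rot: [-179.9, 0.1, 82.3]
force: [-4.6, -12.3, 4.0]
grip_width: 0.0148
grasp_force: 40.0
```

>>> {"api": "drive_tool", "payload": {"rows": [0.002,0,0,0,0,0,-1,0.002,0,0,0,0,0,-1,0.002,0,0,0,0,0,-1]}}

```text
time_s: 14.32
tool_pos: [0.5692, -0.0107, 0.2443]
tool_rot: [-179.9, 0.1, 82.2]
force: [-4.8, -13.6, 4.2]
grip_width: 0.0149
grasp_force: 40.0
```

>>> {"api": "drive_tool", "payload": {"rows": [0,-0.001,-0.001,0,0,0,-1,0.001,0,-0.0005,0,0,0,-1,0,0,0,0,0,0,-1]}}

```text
time_s: 14.7
tool_pos: [0.5691, -0.0058, 0.2453]
tool_rot: [180.0, -0.1, 82.4]
force: [-0.6, -6.5, -1.9]
grip_width: 0.0148
grasp_force: 40.0
```

```bash
python3 -c "
from h import *
st()"
```

```text
time_s 14.7
tool_pos [ 0.5691 -0.0058  0.2453]
tool_rot [ 1.799837e+02 -1.486000e-01  8.237740e+01]
force [-0.6331 -6.472  -1.8588]
wrist_torque [-1.4342e+00  1.9980e-01 -1.3000e-03]
grip_width 0.0148
grasp_force 39.9966
```

>>> {"api": "drive_tool", "payload": {"rows": [0.002,0,0,0,0,0,-1,0.002,0,0,0,0,0,-1,0.002,0,0,0,0,0,-1]}}

```text
time_s: 15.08
tool_pos: [0.5698, 0.0001, 0.2453]
tool_rot: [180.0, -0.1, 82.4]
force: [0.1, -5.6, -1.3]
grip_width: 0.0147
grasp_force: 40.0
```

>>> {"api": "drive_tool", "payload": {"rows": [0.002,0,0,0,0,0,-1,0.002,0,0,0,0,0,-1,0.002,0,0,0,0,0,-1]}}

```text
time_s: 15.45
tool_pos: [0.5703, 0.004, 0.2452]
tool_rot: [-180.0, 0.1, 82.3]
force: [-1.4, -12.0, -1.2]
grip_width: 0.0146
grasp_force: 40.0
```

>>> {"api": "drive_tool", "payload": {"rows": [0.002,0,0,0,0,0,-1,0.002,0,0,0,0,0,-1,0.002,0,0,0,0,0,-1]}}

```text
time_s: 15.82
tool_pos: [0.5705, 0.0053, 0.2449]
tool_rot: [-179.9, 0.4, 82.1]
force: [-3.3, -22.1, -1.0]
grip_width: 0.0146
grasp_force: 40.0
```

>>> {"api": "drive_tool", "payload": {"rows": [0,0,0,0,0,0,-1,0,0,0,0,0,0,-1]}}

```text
time_s: 16.08
tool_pos: [0.5705, 0.0052, 0.2448]
tool_rot: [-179.9, 0.4, 82.1]
force: [-3.8, -19.3, -1.3]
grip_width: 0.0148
grasp_force: 40.0
```

>>> {"api": "drive_tool", "payload": {"rows": [-0.002,0,0,0,0,0,-1,-0.002,0,0,0,0,0,-1,-0.001,0,0,0,0,0,-1]}}

```text
time_s: 16.45
tool_pos: [0.5704, 0.004, 0.2451]
tool_rot: [-180.0, 0.1, 82.2]
force: [-1.8, -11.3, -2.0]
grip_width: 0.0148
grasp_force: 40.0
```

>>> {"api": "drive_tool", "payload": {"rows": [-0.002,0,0,0,0,0,-1,0,0,0,0,0,0,-1], "grip_force": 15}}

```text
time_s: 16.7
tool_pos: [0.5703, 0.0036, 0.2452]
tool_rot: [-180.0, -0.0, 82.3]
force: [-1.0, -8.2, -1.9]
grip_width: 0.0154
grasp_force: 15.0
```

>>> {"api": "drive_tool", "payload": {"rows": [0,0,0,0,0,0,0.1,0,0,0,0,0,0,0.1,0,0,0,0,0,0,0.1,0,0,0,0,0,0,0.1,0,0,0,0,0,0,0.1]}}

```text
time_s: 17.32
tool_pos: [0.5707, 0.0077, 0.2456]
tool_rot: [180.0, -0.4, 82.5]
force: [0.5, -0.3, 0.6]
grip_width: 0.0468
grasp_force: 0.0
```

>>> {"api": "drive_tool", "payload": {"rows": [0,0,-0.02,0,0,0,0.1,0,0,-0.04,0,0,0,0.1,0,0,-0.05,0,0,0,0.1,0,0,-0.03,0,0,0,0.1,0,0,0,0,0,0,0.1]}}

```text
time_s: 17.95
tool_pos: [0.5714, 0.006, 0.3899]
tool_rot: [179.6, -0.5, 82.5]
force: [0.3, 0.1, -0.6]
grip_width: 0.0478
grasp_force: 0.0
```

```bash
python3 - <<'E'
from h import *
st();c=shot('wrist','w5');shot('side','s5')
s=load('s5')['color'][100:300,150:330]
cv2.imwrite('pics/v5.png',cv2.hconcat([c['color'][:,100:460],cv2.resize(s,(346,384),interpolation=2)]))
E
```

```text
time_s 17.95
tool_pos [0.5714 0.006  0.3899]
tool_rot [179.6076  -0.4907  82.4736]
force [ 0.2561  0.108  -0.6424]
wrist_torque [-0.1445  0.1188  0.0151]
grip_width 0.0478
grasp_force 0.0
```

View pics/v5.png

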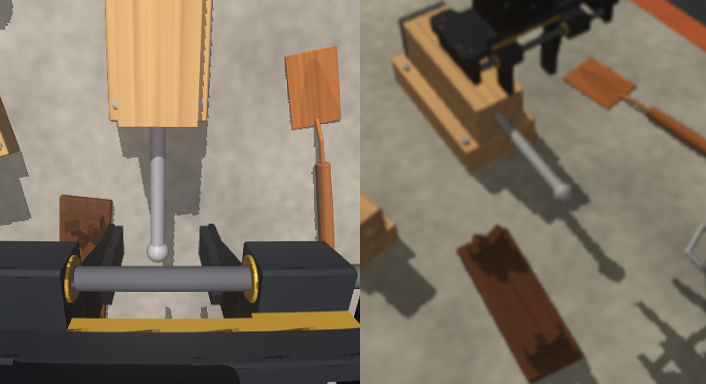

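The rod sits in the bore, free, with its knob at (257,251) and the block's end edge at row ~126. The paddle is undisturbed. One depth check, then I'll hand in.

```bash
python3 - <<'E'
from h import *
c=load('w5'); k=onz(c,[(257,252)],.075)[0]; e=onz(c,[(257,126.5)],.115)[0]; print(k,e,'depth',.265-np.linalg.norm((k-e)[:2]))
E
```

```text
[ 0.55746796 -0.07395199  0.075     ] [0.57739539 0.0707297  0.115     ] depth 0.11895242829268507
```

```bash
python3 -c "
from h import *
print(sign_off())"
```

```text
the job is handed in; nothing more can be done
None
```

The job is handed in, with no verdict shown: the rod is let go in the bore, tip about 120 mm inside, after a steady press of about 20 N on the plug at what felt like the solid end; the pan, salt jar and paddle were not touched.

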